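Put a dish behind the latched gate of a bench guard

ROBOT

A 6-joint arm with a two-finger parallel gripper is mounted at the origin on a cart in front of the work surface, level with it; the furniture and walls round the work are solid. World frame = base frame: x ahead of the robot, y to its left, z up, the work surface at z = 0. Lengths are in m, angles in rad, forces in N, time in s.
With the tool pointing down it reaches from about 0.325 to 1 m from the base axis. Payload 5.1 kg.
Tool frame: the origin (TCP) lies at the centre of the arm's flange, where the gripper is bolted on; the fingertips stand 173 mm ahead of it and the grasp point (between the pads) lies 155 mm ahead of it; z points along the fingers, x is the direction in which the jaws open and shut, and the axes are right-handed (so a half turn about z gives the same grasp; the last joint's range is limited). The gripper opens to 85 mm and grips with 20 to 120 N. Pads are 22 mm wide; open, the fingers measure 114 mm over their backs; the gripper's body (76 mm by 85 mm) begins 54 mm behind the grasp point. The pads swing forward as they close: fully open they stand 13 mm farther back than shut.
Start: joints at [-1.408, 0.124, 1.65, -0, 1.367, -0.083], TCP at [0.158, -0.63, 0.405] pointing down, gripper open.
Joint ranges: [-2.61, 2.61], [-1.02, 2.33], [0.03, 2.71], [-1.35, 4.49], [0.32, 2.68], [-2.91, 2.91]. Speed limits (rad/s): [2.57, 2.57, 3.14, 3.14, 3.14, 3.14].

INTERFACE

Orientations are given as a unit quaternion [x, y, z, w].
In Python, from workcell import manip gives the robot as it stands. The module is installed in compiled form; this text tells all that it offers.
- The arm moves only by the tool send_rows, never from a script. Its argument "moves" is a list of rows, each an object with "grip": the finger opening in cm, from 0 to 8.54; "offset": the shift along the world's x, y, z in cm, a list of three; "spin": the turn about the world's z in rad. In form: [{"grip": grip, "offset": [tx, ty, tz], "spin": spin}, ...]. A call has 1 to 8 rows; each row is the pose to reach, as a shift and turn from the pose commanded when the call began; what a row does not reach only later rows make up. A row lasts 1/8 s, in which the tool goes at most 62.5 mm and 10.7 degrees, less where a joint would pass 70% of its speed; a pose out of reach is approached as far as the arm can. A call with a gripper value outside its range is refused whole. The fingers move at their own pace and stop on an object; "newtons" is the grip in N (left out, the last holds). Time passes only in rows, so rows that repeat a pose let the fingers close. It gives the time, the measured TCP pose, the force and the opening at its end, in the units of the state.
- manip.state(): the state, without advancing time (a new reading comes with each control period).
- manip.grab_frame(name): name is "side" or "top" or "wrist"; returns a dict with "frame" (384x512x3 uint8, red, green, blue), "intrinsics" (3x3 intrinsics, pixels), "R" (3x3) and "t" (3): a world point X has camera coordinates R X + t. Camera axes: x right, y down, z forward; pixel columns grow to the right and rows downward; lengths in m; the calibration is good to about 2 mm. A picture is of the moment at which its call begins. There is no depth.
- manip.finish_job(): hands the job in, once; it reports no verdict.
The state is a dict: "time_s": time; "joint_positions": joint angles; "joint_velocities": joint speeds; "effort": joint torques, N m; "tool_pos": TCP position; "tool_rot": TCP orientation; "wrist_force": force on the tool from outside, world axes, zero at the start; "moment": the same for the moment, N m; "gripper_width": opening from 0.0 (shut) to 1.0 (fully open).
Only numpy, scipy, OpenCV 4.12 (cv2) and the standard library are available. Lean on these libraries where they do the work, as an engineer would, in place of code of your own. Each camera call takes 0.05 s, during which the arm holds its last target. There are 200 camera calls.

TASK

Press the thumb plate to lift the latch bar out of its catch and push the gate of the low guard pen wide open (about a right angle). Then slide the petri dish along the bench through the gateway, well inside and clear of the gate's swing, without ever lifting it off the bench, and swing the gate fully shut again so that the latch bar drops back into its catch. Do not disturb the vials, jar, bottle and tape that stand about.

Things in the scene. Friction and masses are not known exactly. Their poses are not given: they have to be found in the camera images.
- pen: Low roofless guard pen, white panels, aluminium posts, fixed. Origin: on the bench in the middle of the gateway; +x points into the pen, square to the shut gate; +y towards the hinge. Front fence on x=0 from y=-150 to 150 mm, sides at y=+-150 mm, 8 mm thick, 60 mm high (posts to 67). Gateway clear from y=-68 to 60 mm; the bench is the floor inside, no sill.
- back (a point): Top of the pen's back fence, at its middle: 260 mm inside the gateway, 60 mm above the bench.
- hinge (a point): The gate's vertical hinge line, at bench height (pen x=0, y=65 mm).
- catch (a point): Floor level of the bar in the catch, 44 mm above the bench (pen x=-13, y=-78 mm): a notch open to the top on the latch post, between a front cheek and a tooth about 10 mm high, with a ramp on the tooth's inner side: when the gate is pushed shut from inside, the bar rides up the ramp and drops in by itself (a few newtons).
- gate (a joint): Gate angle, rad: 0 shut, grows as it swings INTO the pen, stop at 1.75 (1.57 = square to the gateway). The panel reaches 128 mm from the hinge line, is 8 mm thick (top rail 11 mm), 4 to 60 mm above the bench. Light hinge friction (0.04 N m): it stays where it is left. It cannot open while the bar lies in the catch.
- latch (a joint): Angle of the latch bar relative to the gate, rad: 0 level (dropped; gravity holds it there), grows as its free end rises, stop at 0.45. Above about 0.3 it passes the catch; keep it up until the gate has turned some 0.25 rad. Pressing the thumb plate 13 to 16 mm down does it (under 2 N). Let go, it drops to level.
- pivot (a point): Pivot of the latch bar on the gate's outer face (pen -x side when shut), 100 mm from the hinge line, 49 mm above the bench, 13 mm outside the gate's middle plane. The round steel bar is 9 mm thick; its free end, with a 16 mm ball, reaches 170 mm from the hinge line, over the catch. Its tail, towards the hinge, carries the thumb plate.
- thumb (a point): Centre of the thumb plate's top face; moves with latch and gate. Steel, 36 mm (out from the gate) by 38 mm (along it), 4 mm thick, level at rest, top 52 mm above the bench; centre 29 mm outside the gate's middle plane, 60 mm from the hinge line, 40 mm from the bar's pivot. The bar's 9 mm tail lies between plate centre and gate; the gate's top is 8 mm higher.
- gate_edge (a point): Top corner of the gate at its free edge, 128 mm from the hinge line, 60 mm above the bench, in the gate's middle plane.
- dish_center (a point): Centre of the petri dish to be put away, 6 mm above its underside. 60 mm across at the rim (about 55 mm where gripped), 12 to 14 mm high, about 30 g, flat on the bench outside the pen in front of the gate. To be clear of the gate's swing its centre must be over 160 mm from the hinge line.
- vial_a_c (a point): Glass vial with a black cap, 27 mm across, 66 mm high, inside the pen in a back corner; centre, half-way up. Leave alone.
- vial_b_c (a point): Glass vial with a light cap, 27 mm across, 66 mm high, inside the pen in the other back corner; centre, half-way up. Leave alone.
- jar_c (a point): Dark jar with black lid, 64 mm across, 115 mm high, on the bench; centre. Leave alone.
- bottle_c (a point): Small white bottle with blue cap, 52 mm across, 115 mm high, on the bench; centre. Leave alone.
- tape_c (a point): Yellow roll of tape lying flat, 62 mm across, 18 mm high; centre. Leave alone.
- dish: The petri dish itself: origin at the centre of its underside, z up.
Things that resemble listed ones, but are neither listed nor needed, are in the scene too. Of the things that look like the dish, the middle-sized one is meant.

How it is judged:
By the outcome, as a careful person would: the job done as asked, in the order asked, and still so for the second after the job is handed in, with the robot touching nothing.
It also fails if it takes over 67 s, if anything falls off the work surface, if the arm or the gripper's body presses on something with over 40 N, if the wrist force passes 120 N, or if a joint passes its speed limit or range.

## Working session

There is one attempt and no reset: what is moved stays moved. The work goes in short steps, Python scripts to look and compute and a tool call to move; the robot and the scene stay as the last step left them, time stands still between calls to the robot, and variables do not carry over. Pictures are saved under pics/ and viewed, about 8 in all and at most 12, crops included, and the job is handed in when it is done.

Besides the shell and the picture viewer there is one more tool, called after ">>>" as a command line: name --argument value ..., lists and objects as JSON in quotes. send_rows: Moves the arm, as the interface text tells. Its arguments: {"type":"object","properties":{"moves":{"type":"array","items":{"type":"object","properties":{"grip":{"type":"number"},"offset":{"type":"array","items":{"type":"number"}},"spin":{"type":"number"}}}},"newtons":{"type":"number"}},"required":["moves"]}

```bash
mkdir -p pics; cat > h.py <<'E'
import numpy as np, cv2
from workcell import manip
def grab(n,f):
    d=manip.grab_frame(n); cv2.imwrite('pics/'+f,d['frame'][:,:,::-1]); np.savez('pics/'+f+'.npz',**{k:np.array(v) for k,v in d.items()}); return d
def ld(f): return np.load('pics/'+f+'.npz')
def ray(d,u,v,z):
    K,R,t=d['intrinsics'],d['R'],d['t']; c=-R.T@t; r=R.T@np.linalg.inv(K)@np.array([u,v,1.]); return c+r*(z-c[2])/r[2]
def proj(d,X):
    p=d['intrinsics']@(d['R']@np.asarray(X,float)+d['t']); return p[:2]/p[2]
E
python3 - <<'E'
from h import *
a=grab('top','top0.png');b=grab('side','side0.png')
for d in(a,b): print((-d['R'].T@d['t']).round(3), d['R'].round(2).tolist())
print({k:np.round(v,3) for k,v in manip.state().items()})
E
```

```text
[0.392 0.141 1.163] [[0.03, -1.0, 0.0], [-0.99, -0.03, -0.14], [0.14, 0.0, -0.99]]
[ 0.261 -0.747  0.817] [[0.96, -0.27, 0.02], [-0.15, -0.6, -0.78], [0.22, 0.75, -0.62]]
{'time_s': np.float64(0.1), 'joint_positions': array([-1.408,  0.124,  1.652, -0.   ,  1.367, -0.083]), 'joint_velocities': array([-0.   , -0.001, -0.002,  0.001,  0.   , -0.002]), 'effort': array([ 1.0000e-03, -4.2493e+01, -3.6665e+01, -0.0000e+00,  4.0000e-03,
       -0.0000e+00]), 'tool_pos': array([ 0.158, -0.63 ,  0.404]), 'tool_rot': array([ 0.788, -0.615, -0.001, -0.001]), 'wrist_force': array([-0.359,  0.783,  1.126]), 'moment': array([-0.042, -0.001,  0.003]), 'gripper_width': np.float64(0.999)}
```

View pics/top0.png

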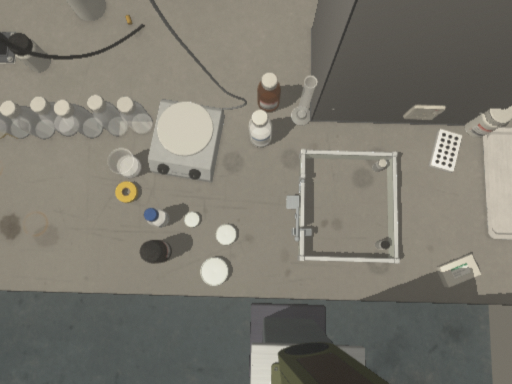

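View pics/side0.png

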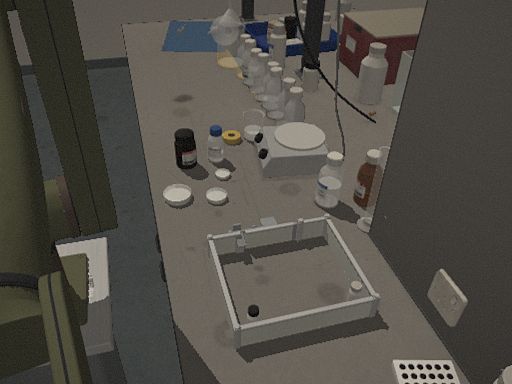

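The top view shows the pen at cols 300–399, rows 150–262, with the gate on its left side (thumb plate about (292,202), latch about (296,232)). The middle-sized dish is at about (226,234). I'll zoom in to read the corners.

```bash
python3 - <<'E'
from h import *
d=ld('top0.png'); f=d['frame'][:,:,::-1]
cv2.imwrite('pics/crop.png',cv2.resize(f[140:290,205:405],None,fx=4,fy=4,interpolation=cv2.INTER_CUBIC))
for n,u,v,z in[('c1',303,152,.067),('c2',395,153,.067),('c3',398,260,.067),('c4',302,260,.067),('thumb',292,202,.052)]: print(n,ray(d,u,v,z).round(3))
g=cv2.cvtColor(d['frame'],cv2.COLOR_RGB2GRAY); m=(g>170).astype(np.uint8)
for c in cv2.findContours(m,0,1)[0]:
    if 80<cv2.contourArea(c)<1500:
        (u,v),r=cv2.minEnclosingCircle(c)
        if 180<u<250 and 200<v<290:
            p=ray(d,u,v,.012); q=ray(d,u+r,v,.012); print(u,v,r,p.round(4),np.linalg.norm(p-q)*2)
E
```

```text
c1 [0.688 0.026 0.067]
c2 [ 0.692 -0.234  0.067]
c3 [ 0.393 -0.236  0.067]
c4 [0.386 0.025 0.067]
thumb [0.547 0.054 0.052]
213.67300415039062 271.4031066894531 14.084351539611816 [0.3473 0.2697 0.012 ] 0.0799680109629698
225.3000030517578 234.3000030517578 10.246073722839355 [0.4532 0.2409 0.012 ] 0.058965065579030425
191.1923065185547 219.1923065185547 7.519110202789307 [0.4941 0.3413 0.012 ] 0.04348976903111748
```

View pics/crop.png

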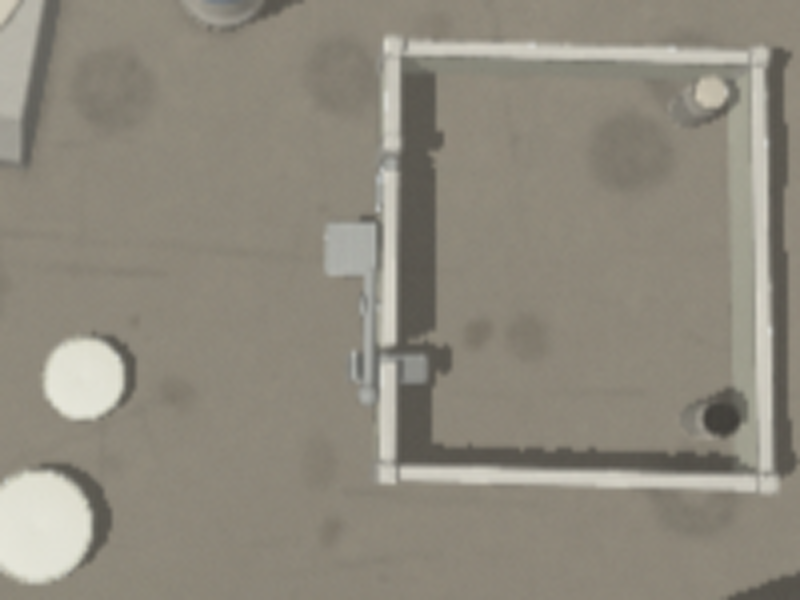

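```bash
cat >> h.py <<'E'
def fit():
    d=ld('top0.png'); P=np.array([[0,.15],[.26,.15],[.26,-.15],[0,-.15]])
    W=np.array([ray(d,u/4+205-.4,v/4+140-.4,.067)[:2] for u,v in[(394,44),(760,55),(768,483),(387,473)]])
    A=(P-P.mean(0)).T@(W-W.mean(0)); a=np.arctan2(A[0,1]-A[1,0],A[0,0]+A[1,1])
    M=np.array([[np.cos(a),-np.sin(a)],[np.sin(a),np.cos(a)]]); return a,M,W.mean(0)-M@P.mean(0),W-(P@M.T+(W.mean(0)-M@P.mean(0)))
a,M,o,res=fit()
def w(x,y): return M@[x,y]+o
def pen(X): return M.T@(np.asarray(X)[:2]-o)
E
python3 - <<'E'
from h import *
print(a,o,res.round(4).tolist())
d=ld('top0.png')
print('thumb meas',pen(ray(d,350.5/4+204.6,248/4+139.6,.052)),'exp -.029,.005')
print('ball',pen(ray(d,367/4+204.6,397/4+139.6,.049)),'exp -.013,-.105')
s=ld('side0.png')
print('dish pen',pen([.4532,.2409]))
for n,p in[('dish',[.4532,.2409]),]: print(proj(s,[*p,.012]))
print(proj(s,[*w(-.029,.005),.052]),[proj(s,[*w(x,y),.067]).round() for x in(0,.26) for y in(.15,-.15)])
for nm,u,v in(('vb',711,93),('va',721,418)): print(nm,pen(ray(d,u/4+204.6,v/4+139.6,.066)))
print('press',w(-.022,.013), 'hinge',w(0,.065))
E
```

```text
-1.5734832084101738 [0.54234338 0.02690496] [[-0.0002, -0.0008], [-0.0003, 0.0005], [0.0007, 0.0007], [-0.0002, -0.0004]]
thumb meas [-0.02607179  0.00545038] exp -.029,.005
ball [-0.01245801 -0.09838179] exp -.013,-.105
dish pen [-0.21375475 -0.08971804]
[215.76245445 194.89487371]
[267.83437772 221.43658259] [array([327., 215.]), array([209., 235.]), array([376., 295.]), array([236., 326.])]
vb [0.22479896 0.12137523]
va [ 0.22832091 -0.10625246]
press [0.55540245 0.04886995] hinge [0.60734315 0.02673031]
```

>>> send_rows --moves '[{"grip": 0,"offset": [2.5,4.2,0],"spin": 0},{"grip": 0,"offset": [5.5,9.2,-0.5],"spin": -0.05},{"grip": 0,"offset": [8.5,14.4,-1.5],"spin": -0.1},{"grip": 0,"offset": [11.5,19.6,-2.5],"spin": -0.15},{"grip": 0,"offset": [14.5,24.8,-3.5],"spin": -0.2},{"grip": 0,"offset": [17.5,30,-4.5],"spin": -0.248},{"grip": 0,"offset": [20.5,35.2,-5.5],"spin": -0.248},{"grip": 0,"offset": [20.5,35.2,-5.5],"spin": -0.248}]'

```text
time_s: 1.1
tool_pos: [0.3641, -0.2751, 0.3481]
tool_rot: [0.709, -0.706, -0.001, -0.0]
wrist_force: [0.5, -0.1, 0.6]
gripper_width: 0.001
```

>>> send_rows --moves '[{"grip": 0,"offset": [3,5,-1],"spin": 0},{"grip": 0,"offset": [6,10.2,-2],"spin": 0},{"grip": 0,"offset": [9,15.4,-3.5],"spin": 0},{"grip": 0,"offset": [12,20.6,-5],"spin": 0},{"grip": 0,"offset": [15,25.8,-6.5],"spin": 0},{"grip": 0,"offset": [18,30.8,-7.5],"spin": 0},{"grip": 0,"offset": [19.2,32.7,-7.9],"spin": 0},{"grip": 0,"offset": [19.2,32.7,-7.9],"spin": 0}]'

```text
time_s: 2.1
tool_pos: [0.5556, 0.0486, 0.2702]
tool_rot: [-0.707, 0.707, 0.0, -0.001]
wrist_force: [0.0, -0.7, 0.9]
gripper_width: -0.002
```

```bash
cat >> h.py <<'E'
from scipy.spatial.transform import Rotation as Ro
def st():
    s=manip.state(); x=Ro.from_quat(s['tool_rot']).as_matrix()
    print(round(float(s['time_s']),2),'tcp',np.round(s['tool_pos'],4),'pen',pen(s['tool_pos']).round(4),'yaw',round(float(np.arctan2(x[1,0],x[0,0])),3),'F',np.round(s['wrist_force'],1),'g',round(float(s['gripper_width']),3),'j6',round(float(s['joint_positions'][5]),2))
    return s
E
python3 - <<'E'
from h import *
s=st(); d=grab('wrist','wr1.png')
print('thumb',proj(d,[*w(-.029,.005),.052]),'tip',proj(d,np.array(s['tool_pos'])-[0,0,.173]),'hingepost',proj(d,[*w(0,.065),.067]),'edge',proj(d,[*w(0,-.063),.06]))
E
```

```text
2.1 tcp [0.5556 0.0486 0.2702] pen [-0.0218  0.0132] yaw -1.572 F [ 0.  -0.7  0.9] g -0.002 j6 1.56
thumb [244.29626921 228.40197515] tip [254.99894319 249.82551072] hingepost [293.59017428 142.19389319] edge [285.36222404 320.47421116]
```

View pics/wr1.png

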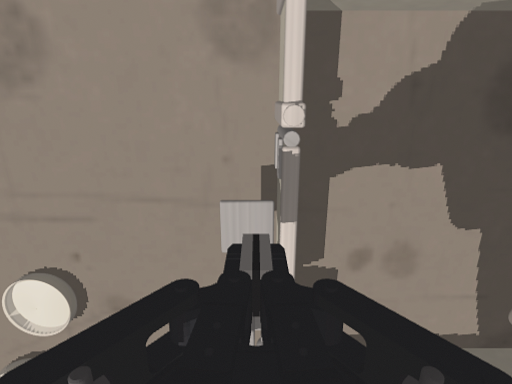

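The wrist view matches: plate centre is about (247,227) against a predicted (244,228), and the hinge (291,139) is within 2 mm. Pressing, standing 3 mm further out.

>>> send_rows --moves '[{"grip": 0,"offset": [0,0.3,-2],"spin": 0},{"grip": 0,"offset": [0,0.3,-4],"spin": 0},{"grip": 0,"offset": [0,0.3,-4.6],"spin": 0},{"grip": 0,"offset": [0,0.3,-5],"spin": 0},{"grip": 0,"offset": [0,0.3,-5.3],"spin": 0},{"grip": 0,"offset": [0,0.3,-5.5],"spin": 0},{"grip": 0,"offset": [0,0.3,-5.5],"spin": 0}]'

```text
time_s: 3.02
tool_pos: [0.5553, 0.0516, 0.216]
tool_rot: [-0.706, 0.708, -0.0, 0.0]
wrist_force: [-0.2, -0.8, 1.4]
gripper_width: -0.003
```

```bash
python3 - <<'E'
from h import *
s=st(); d=grab('side','s1.png'); f=d['frame'][:,:,::-1]; grab('wrist','wr2.png')
cv2.imwrite('pics/s1c.png',cv2.resize(f[150:330,170:400],None,fx=3,fy=3,interpolation=cv2.INTER_CUBIC))
E
```

```text
3.02 tcp [0.5553 0.0516 0.216 ] pen [-0.0247  0.0129] yaw -1.573 F [-0.2 -0.8  1.4] g -0.003 j6 1.57
```

View pics/s1c.png

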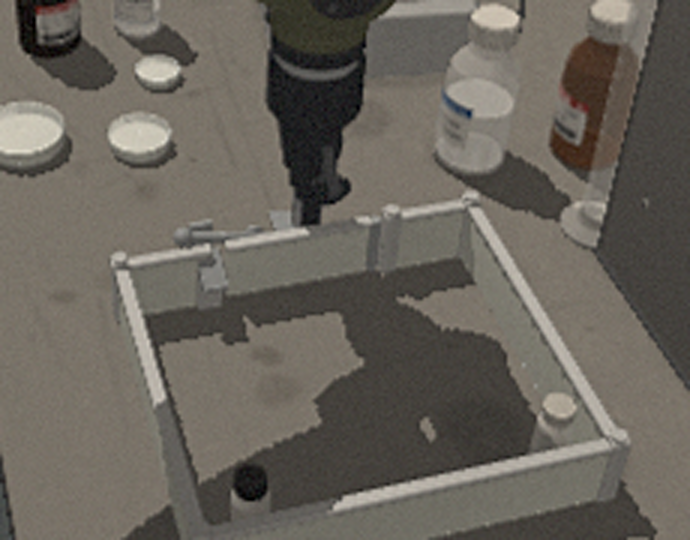

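>>> send_rows --moves '[{"grip": 0,"offset": [0,0,-0.3],"spin": 0},{"grip": 0,"offset": [0,0,-0.5],"spin": 0},{"grip": 0,"offset": [0,0,-0.5],"spin": 0}]'

```text
time_s: 3.5
tool_pos: [0.555, 0.0516, 0.2104]
tool_rot: [-0.706, 0.708, 0.0, -0.0]
wrist_force: [-0.2, -0.4, 1.6]
gripper_width: -0.0
```

>>> send_rows --moves '[{"grip": 0,"offset": [0,-0.25,0],"spin": 0},{"grip": 0,"offset": [0,-0.5,0],"spin": 0},{"grip": 0,"offset": [-0.1,-0.9,0],"spin": 0.08},{"grip": 0,"offset": [-0.2,-1.3,0],"spin": 0.15},{"grip": 0,"offset": [-0.3,-1.7,0],"spin": 0.22},{"grip": 0,"offset": [-0.35,-2.1,0],"spin": 0.3},{"grip": 0,"offset": [-0.35,-2.5,0],"spin": 0.38},{"grip": 0,"offset": [-0.35,-2.9,0],"spin": 0.45}]'

```text
time_s: 4.5
tool_pos: [0.5518, 0.0223, 0.211]
tool_rot: [0.847, -0.532, 0.0, -0.0]
wrist_force: [0.1, 1.2, 1.2]
gripper_width: -0.002
```

```bash
python3 - <<'E'
from h import *
s=st(); d=grab('top','t1.png'); f=d['frame'][:,:,::-1]; e=grab('side','s2.png')['frame'][:,:,::-1]
c=lambda i:cv2.resize(i,(400,320),interpolation=cv2.INTER_CUBIC)
cv2.imwrite('pics/t1c.png',np.hstack([c(f[150:270,260:410]),c(e[180:350,190:400])]))
E
```

```text
4.5 tcp [0.5518 0.0223 0.211 ] pen [0.0046 0.0095] yaw -1.121 F [0.1 1.2 1.2] g -0.002 j6 1.06
```

View pics/t1c.png

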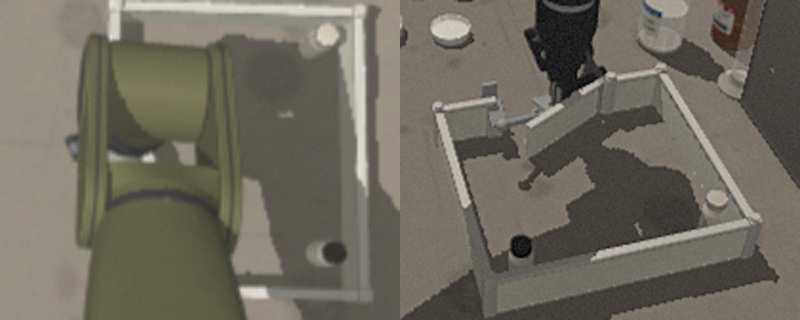

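The gate has cleared the catch and stands at about 0.45 rad. Continuing along the arc.

>>> send_rows --moves '[{"grip": 0,"offset": [0.1,-0.8,0],"spin": 0.15},{"grip": 0,"offset": [0.4,-1.6,0],"spin": 0.3},{"grip": 0,"offset": [0.75,-2.4,0],"spin": 0.45},{"grip": 0,"offset": [1.2,-3.05,0],"spin": 0.6},{"grip": 0,"offset": [1.8,-3.65,0],"spin": 0.75},{"grip": 0,"offset": [2.45,-4.15,0],"spin": 0.9},{"grip": 0,"offset": [3.2,-4.6,0],"spin": 1.05},{"grip": 0,"offset": [3.9,-4.8,0],"spin": 1.15}]'

```text
time_s: 5.6
tool_pos: [0.5906, -0.0258, 0.2105]
tool_rot: [1.0, 0.015, -0.001, 0.0]
wrist_force: [-0.9, -1.6, 2.5]
gripper_width: -0.001
```

>>> send_rows --moves '[{"grip": 0,"offset": [0,0,0],"spin": 0},{"grip": 0,"offset": [0,0,2],"spin": 0},{"grip": 0,"offset": [0,0,6],"spin": 0},{"grip": 0,"offset": [-1,3,9],"spin": -0.15},{"grip": 0,"offset": [-3,8,9],"spin": -0.3},{"grip": 0,"offset": [-5.5,13,9],"spin": -0.45},{"grip": 2,"offset": [-8,18,9],"spin": -0.6},{"grip": 4,"offset": [-10.5,22,9],"spin": -0.75}]'

```text
time_s: 6.6
tool_pos: [0.4843, 0.1962, 0.3022]
tool_rot: [0.934, -0.356, 0.001, -0.001]
wrist_force: [0.7, -0.1, -1.0]
gripper_width: 0.421
```

```bash
python3 - <<'E'
from h import *
s=st(); d=grab('top','t2.png'); f=d['frame'][:,:,::-1]; e=grab('side','s3.png')['frame'][:,:,::-1]
c=lambda i:cv2.resize(i,(400,320),interpolation=cv2.INTER_CUBIC)
cv2.imwrite('pics/t2c.png',np.hstack([c(f[150:270,260:410]),c(e[180:350,190:400])]))
E
```

```text
6.6 tcp [0.4843 0.1962 0.3022] pen [-0.1691 -0.0585] yaw -0.729 F [ 0.7 -0.1 -1. ] g 0.421 j6 1.01
```

View pics/t2c.png

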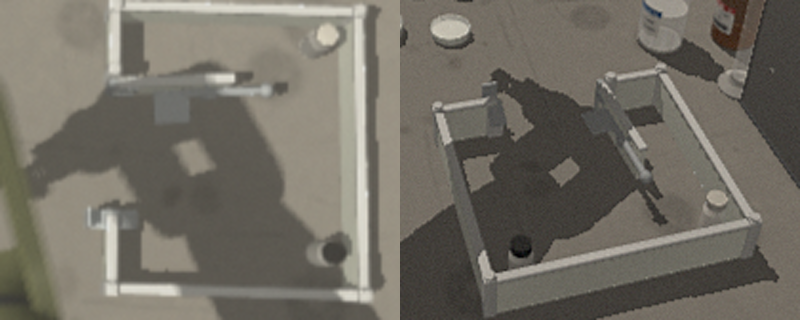

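Gate is wide open (about 1.6 rad). The pivoted panel lies along row 80 of the crop, and the passage is clear. Next, hover over the dish and measure it from close by.

>>> send_rows --moves '[{"grip": 7.5,"offset": [-1,2,0],"spin": -0.17},{"grip": 7.5,"offset": [-2,4,-2],"spin": -0.34},{"grip": 7.5,"offset": [-3.1,4.5,-3],"spin": -0.51},{"grip": 7.5,"offset": [-3.1,4.5,-4],"spin": -0.68},{"grip": 7.5,"offset": [-3.1,4.5,-4],"spin": -0.844},{"grip": 7.5,"offset": [-3.1,4.5,-4],"spin": -0.844}]'

```text
time_s: 7.45
tool_pos: [0.4549, 0.2392, 0.2615]
tool_rot: [0.709, -0.705, 0.0, -0.0]
wrist_force: [-0.5, -0.1, 0.3]
gripper_width: 0.879
```

```bash
python3 - <<'E'
from h import *
s=st(); d=grab('wrist','wr3.png'); print('pred',proj(d,[.4532,.2409,.012]))
g=cv2.cvtColor(d['frame'],cv2.COLOR_RGB2GRAY)
for c in cv2.findContours((g>165).astype(np.uint8),0,1)[0]:
    if cv2.contourArea(c)>800:
        (u,v),r=cv2.minEnclosingCircle(c); print(u,v,r,ray(d,u,v,.013).round(4),np.linalg.norm(ray(d,u+r,v,.013)-ray(d,u,v,.013)))
E
```

```text
7.45 tcp [0.4549 0.2392 0.2615] pen [-0.212 -0.088] yaw -1.566 F [-0.5 -0.1  0.3] g 0.879 j6 1.95
pred [252.9858773  204.29237537]
217.0 322.5 46.457069396972656 [0.3446 0.2718 0.013 ] 0.040312284753536175
251.30519104003906 202.5 38.852874755859375 [0.455  0.2422 0.013 ] 0.0295340441898841
112.0 148.0 32.20258331298828 [0.496  0.3424 0.013 ] 0.02315630211107133
```

View pics/wr3.png

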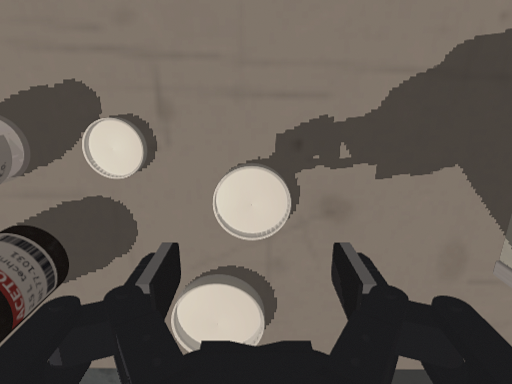

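>>> send_rows --moves '[{"grip": 7.5,"offset": [0,0.2,-3],"spin": 0},{"grip": 7.5,"offset": [0,0.2,-6],"spin": 0},{"grip": 7.5,"offset": [0,0.2,-8],"spin": 0},{"grip": 7.5,"offset": [0,0.2,-9.1],"spin": 0},{"grip": 7.5,"offset": [0,0.2,-9.1],"spin": 0}]'

```text
time_s: 8.12
tool_pos: [0.4546, 0.2414, 0.1694]
tool_rot: [0.709, -0.706, -0.0, 0.0]
wrist_force: [-0.7, 0.2, 1.6]
gripper_width: 0.878
```

>>> send_rows --moves '[{"grip": 6.6,"offset": [0,0,0],"spin": 0},{"grip": 5.8,"offset": [0,0,0],"spin": 0},{"grip": 5.2,"offset": [0,0,0],"spin": 0},{"grip": 5.0,"offset": [0,0,0],"spin": 0},{"grip": 5.0,"offset": [0,0,0],"spin": 0}]' --newtons 20

```text
time_s: 8.75
tool_pos: [0.4552, 0.2418, 0.1709]
tool_rot: [0.709, -0.706, 0.0, -0.001]
wrist_force: [-1.2, -0.9, 5.8]
gripper_width: 0.618
```

```bash
python3 - <<'E'
from h import *
s=st(); d=grab('side','s4.png'); f=d['frame'][:,:,::-1]; e=grab('wrist','wr4.png')['frame'][:,:,::-1]
c=lambda i:cv2.resize(i,(400,320),interpolation=cv2.INTER_CUBIC)
cv2.imwrite('pics/s4c.png',np.hstack([c(f[150:230,160:260]),c(e[100:384])]))
E
```

```text
8.75 tcp [0.4552 0.2418 0.1709] pen [-0.2146 -0.0877] yaw -1.567 F [-1.2 -0.9  5.8] g 0.618 j6 1.95
```

View pics/s4c.png

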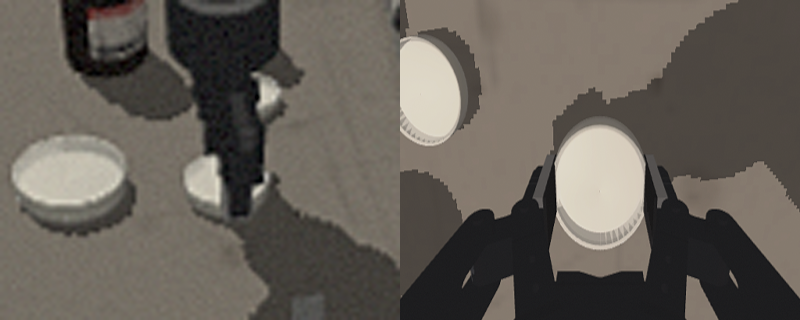

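Dish is gripped (52.5 mm opening, light downward press of about 5 N). Dragging it to the gateway axis, then straight in.

>>> send_rows --moves '[{"grip": 5.0,"offset": [0.8,-1.5,0],"spin": 0},{"grip": 5.0,"offset": [2.2,-3.5,0],"spin": 0},{"grip": 5.0,"offset": [3.8,-6,0],"spin": 0},{"grip": 5.0,"offset": [5.2,-8.5,0],"spin": 0},{"grip": 5.0,"offset": [6.4,-11,0],"spin": 0},{"grip": 5.0,"offset": [6.6,-13,0],"spin": 0},{"grip": 5.0,"offset": [6.6,-14,0],"spin": 0},{"grip": 5.0,"offset": [6.6,-14,0],"spin": 0}]'

```text
time_s: 9.85
tool_pos: [0.5216, 0.1007, 0.1709]
tool_rot: [0.708, -0.706, 0.001, -0.001]
wrist_force: [0.9, -3.0, 5.4]
gripper_width: 0.623
```

```bash
python3 - <<'E'
from h import *
st(); d=grab('wrist','wr5.png'); g=cv2.cvtColor(d['frame'],cv2.COLOR_RGB2GRAY)
for c in cv2.findContours((g>165).astype(np.uint8),0,1)[0]:
    if cv2.contourArea(c)>800:
        (u,v),r=cv2.minEnclosingCircle(c); print(u,v,r,pen(ray(d,u,v,.013)).round(4))
E
```

```text
9.85 tcp [0.5216 0.1007 0.1709] pen [-0.0737 -0.021 ] yaw -1.568 F [ 0.9 -3.   5.4] g 0.623 j6 1.66
255.1912384033203 266.30194091796875 61.02969741821289 [-0.0735 -0.021 ]
```

>>> send_rows --moves '[{"grip": 5.0,"offset": [0,-2.5,0],"spin": 0},{"grip": 5.0,"offset": [0,-6,0],"spin": 0},{"grip": 5.0,"offset": [0,-10,0],"spin": 0},{"grip": 5.0,"offset": [0,-14,0],"spin": 0},{"grip": 5.0,"offset": [0,-18,0],"spin": 0},{"grip": 5.0,"offset": [0,-21.5,0],"spin": 0},{"grip": 5.0,"offset": [0,-24,0],"spin": 0},{"grip": 5.0,"offset": [0,-24.5,0],"spin": 0}]'

```text
time_s: 10.9
tool_pos: [0.5212, -0.1444, 0.1709]
tool_rot: [0.707, -0.707, 0.0, -0.001]
wrist_force: [-0.1, 5.5, 8.5]
gripper_width: 0.619
```

>>> send_rows --moves '[{"grip": 5.4,"offset": [0,0,0],"spin": 0},{"grip": 6.2,"offset": [0,0,0],"spin": 0},{"grip": 7.2,"offset": [0,0,0],"spin": 0},{"grip": 7.2,"offset": [0,0,0],"spin": 0},{"grip": 7.2,"offset": [0,0,2],"spin": 0},{"grip": 7.2,"offset": [0,0,6],"spin": 0},{"grip": 5,"offset": [0,0,11],"spin": 0},{"grip": 0,"offset": [0,0,11],"spin": 0}]'

```text
time_s: 11.9
tool_pos: [0.5223, -0.1439, 0.2849]
tool_rot: [0.709, -0.706, 0.004, -0.002]
wrist_force: [-0.3, -0.9, -0.1]
gripper_width: 0.425
```

```bash
python3 - <<'E'
from h import *
st(); d=grab('wrist','wr6.png'); g=cv2.cvtColor(d['frame'],cv2.COLOR_RGB2GRAY)
for c in cv2.findContours((g>165).astype(np.uint8),0,1)[0]:
    if cv2.contourArea(c)>600:
        (u,v),r=cv2.minEnclosingCircle(c); p=pen(ray(d,u,v,.013)); print(u,v,r,p.round(4),np.hypot(p[0],p[1]-.065))
E
```

```text
11.9 tcp [ 0.5223 -0.1439  0.2849] pen [ 0.1709 -0.0196] yaw -1.567 F [-0.3 -0.9 -0.1] g 0.425 j6 1.2
375.5 241.5 44.52537155151367 [ 0.2776 -0.0609] 0.3047793564828286
254.40579223632812 198.0 35.11077117919922 [ 0.1711 -0.0214] 0.1916674835624806
89.96111297607422 81.5 90.27330017089844 [0.0475 0.0695] 0.04767737401820538
404.5 48.0 49.86241149902344 [0.2799 0.0943] 0.2814626030824667
```

View pics/wr6.png

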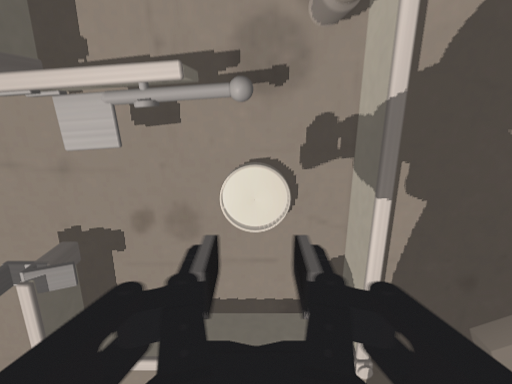

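The dish sits at pen (171, -21) mm, 192 mm from the hinge, and is clear. Going between the gate and the side fence to swing it shut from inside.

>>> send_rows --moves '[{"grip": 0,"offset": [1,0.5,0],"spin": 0.18},{"grip": 0,"offset": [3,2,0],"spin": 0.36},{"grip": 0,"offset": [5,3.5,0],"spin": 0.54},{"grip": 0,"offset": [7,5,0],"spin": 0.72},{"grip": 0,"offset": [9,6,0],"spin": 0.9},{"grip": 0,"offset": [11,7.2,0],"spin": 1.08},{"grip": 0,"offset": [12.5,8.1,0],"spin": 1.26},{"grip": 0,"offset": [12.5,8.1,0],"spin": 1.44}]'

```text
time_s: 12.95
tool_pos: [0.6458, -0.0615, 0.2771]
tool_rot: [0.998, -0.06, -0.002, -0.0]
wrist_force: [-0.4, 0.4, -1.2]
gripper_width: -0.0
```

>>> send_rows --moves '[{"grip": 0,"offset": [0,0,0],"spin": 0.12},{"grip": 0,"offset": [0,0,0],"spin": 0.12}]'

```text
time_s: 13.2
tool_pos: [0.645, -0.0622, 0.2774]
tool_rot: [1.0, -0.004, -0.002, -0.0]
wrist_force: [0.3, -0.5, 1.0]
gripper_width: 0.001
```

```bash
python3 - <<'E'
from h import *
s=st(); d=grab('wrist','wr7.png'); print('hinge',proj(d,[*w(0,.065),.067]),'edge@1.6',proj(d,[*w(.128,.069),.06]),'tip at z.06',proj(d,[*np.array(s['tool_pos'])[:2],.06]),'fence',proj(d,[*w(.09,.15),.06]))
E
```

```text
13.2 tcp [ 0.645  -0.0622  0.2774] pen [0.0888 0.1029] yaw -0.008 F [ 0.3 -0.5  1. ] g 0.001 j6 -0.17
hinge [186.98286368  73.02089463] edge@1.6 [208.10213136 269.35360529] tip at z.06 [256.23088445 217.21419039] fence [327.34209176 218.63350383]
```

View pics/wr7.png

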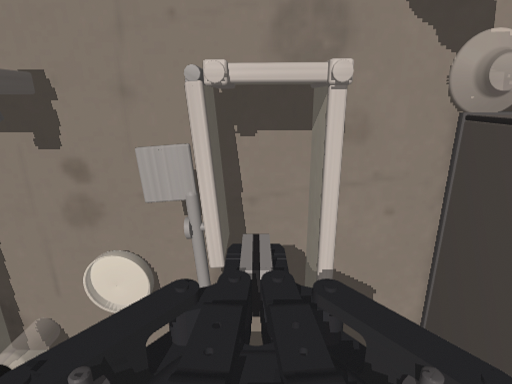

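Gate edge is at (214,268), so θ ≈ 1.63; the fingers fit in the gap, slightly nearer the gate. Shifting 5 mm to the fence side and lowering.

>>> send_rows --moves '[{"grip": 0,"offset": [0.5,0,0],"spin": 0},{"grip": 0,"offset": [0.5,0,-2],"spin": 0},{"grip": 0,"offset": [0.5,0,-5],"spin": 0},{"grip": 0,"offset": [0.5,0,-6.9],"spin": 0},{"grip": 0,"offset": [0.5,0,-6.9],"spin": 0}]'

```text
time_s: 13.88
tool_pos: [0.6495, -0.0623, 0.2076]
tool_rot: [1.0, -0.004, -0.003, -0.0]
wrist_force: [0.7, -0.1, -0.2]
gripper_width: -0.002
```

```bash
python3 - <<'E'
from h import *
st()
H=np.array([0,.065]);r,o_=.09,.019;P=w(.0895,.109)
for t in[1.6,1.45,1.3,1.15,1,.85,.7,.55,.4,.3,.2,.1,0,-.05]:
    q=H+r*np.array([np.sin(t),-np.cos(t)])+o_*np.array([np.cos(t),np.sin(t)]); print(t,((w(*q)-np.array(manip.state()['tool_pos'])[:2])*100).round(2))
E
```

```text
13.88 tcp [ 0.6495 -0.0623  0.2076] pen [0.0889 0.1074] yaw -0.007 F [ 0.7 -0.1 -0.2] g -0.002 j6 -0.17
1.6 [-2.08 -0.04]
1.45 [-3.44 -0.26]
1.3 [-4.82 -0.28]
1.15 [-6.18 -0.08]
1 [-7.5   0.31]
0.85 [-8.75  0.9 ]
0.7 [-9.89  1.67]
0.55 [-10.91   2.6 ]
0.4 [-11.78   3.67]
0.3 [-12.26   4.45]
0.2 [-12.67   5.28]
0.1 [-12.99   6.14]
0 [-13.22   7.03]
-0.05 [-13.3    7.48]
```

>>> send_rows --moves '[{"grip": 0,"offset": [-1,0,0],"spin": 0},{"grip": 0,"offset": [-2.1,0,0],"spin": 0},{"grip": 0,"offset": [-3.4,-0.25,0],"spin": -0.15},{"grip": 0,"offset": [-4.8,-0.3,0],"spin": -0.3},{"grip": 0,"offset": [-6.2,-0.1,0],"spin": -0.45},{"grip": 0,"offset": [-7.5,0.3,0],"spin": -0.6},{"grip": 0,"offset": [-8.75,0.9,0],"spin": -0.75},{"grip": 0,"offset": [-9.9,1.7,0],"spin": -0.9}]'

```text
time_s: 14.88
tool_pos: [0.5509, -0.0455, 0.212]
tool_rot: [0.898, -0.44, 0.001, -0.0]
wrist_force: [0.3, -0.2, 0.1]
gripper_width: 0.001
```

>>> send_rows --moves '[{"grip": 0,"offset": [-1.0,0.9,0],"spin": -0.15},{"grip": 0,"offset": [-1.9,2.0,0],"spin": -0.3},{"grip": 0,"offset": [-2.4,2.8,0],"spin": -0.4},{"grip": 0,"offset": [-2.8,3.6,0],"spin": -0.5},{"grip": 0,"offset": [-3.1,4.4,0],"spin": -0.6},{"grip": 0,"offset": [-3.3,5.2,0],"spin": -0.7},{"grip": 0,"offset": [-3.35,5.5,0],"spin": -0.7},{"grip": 0,"offset": [-3.35,5.5,0],"spin": -0.7}]'

```text
time_s: 15.88
tool_pos: [0.5179, 0.009, 0.2116]
tool_rot: [-0.695, 0.719, -0.001, -0.0]
wrist_force: [-1.3, -4.3, 0.7]
gripper_width: -0.003
```

```bash
python3 - <<'E'
from h import *
st(); d=grab('side','s5.png'); f=d['frame'][:,:,::-1]
cv2.imwrite('pics/s5c.png',cv2.resize(f[190:330,190:390],None,fx=4,fy=4,interpolation=cv2.INTER_CUBIC))
E
```

```text
15.88 tcp [0.5179 0.009  0.2116] pen [ 0.018  -0.0244] yaw -1.604 F [-1.3 -4.3  0.7] g -0.003 j6 1.52
```

View pics/s5c.png

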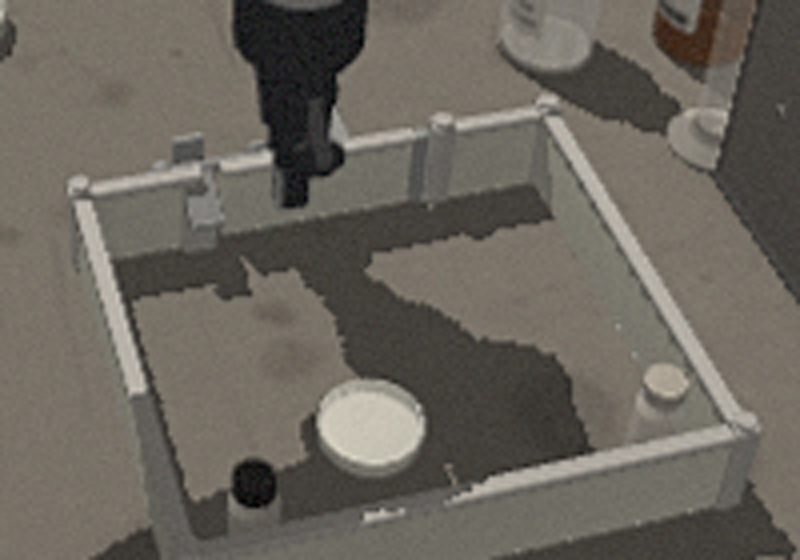

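The gate looks shut and the ball is low at the latch post (165,162), with 4 N contact. I'll push a little more to be sure it seated, then back off and check.

>>> send_rows --moves '[{"grip": 0,"offset": [0,0.2,0],"spin": 0.03},{"grip": 0,"offset": [0,0.4,0],"spin": 0.03},{"grip": 0,"offset": [0,0.4,0],"spin": 0.03}]'

```text
time_s: 16.3
tool_pos: [0.5183, 0.0106, 0.2117]
tool_rot: [-0.706, 0.708, -0.004, -0.003]
wrist_force: [-1.3, -18.5, 2.2]
gripper_width: -0.002
```

>>> send_rows --moves '[{"grip": 0,"offset": [0,-0.5,0],"spin": 0},{"grip": 0,"offset": [0,-1.5,0],"spin": 0},{"grip": 0,"offset": [0,-1.7,4],"spin": 0},{"grip": 0,"offset": [0,-2,9],"spin": 0},{"grip": 0,"offset": [-1,-5,13],"spin": 0},{"grip": 0,"offset": [-3,-10,16],"spin": 0},{"grip": 0,"offset": [-6,-16,18],"spin": 0},{"grip": 0,"offset": [-9,-22,18],"spin": 0}]'

```text
time_s: 17.3
tool_pos: [0.4327, -0.1973, 0.3929]
tool_rot: [-0.706, 0.709, -0.002, 0.001]
wrist_force: [0.8, -1.0, -1.1]
gripper_width: -0.0
```

>>> send_rows --moves '[{"grip": 0,"offset": [-2,-5,0],"spin": 0},{"grip": 0,"offset": [-4,-10,0],"spin": 0},{"grip": 0,"offset": [-6,-15,0],"spin": 0},{"grip": 0,"offset": [-8,-20,0],"spin": 0},{"grip": 0,"offset": [-8,-20,0],"spin": 0}]'

```text
time_s: 17.92
tool_pos: [0.3519, -0.3984, 0.3903]
tool_rot: [-0.704, 0.711, -0.0, 0.0]
wrist_force: [0.2, -0.2, 0.2]
gripper_width: -0.003
```

```bash
python3 - <<'E'
from h import *
st(); f=grab('top','t3.png')['frame'][:,:,::-1]; e=grab('side','s6.png')['frame'][:,:,::-1]
e0=cv2.imread('pics/side0.png'); t0=cv2.imread('pics/top0.png')
c=lambda i:cv2.resize(i,(400,300),interpolation=cv2.INTER_CUBIC)
tp=lambda i:c(i[140:275,265:445][:,:,:]); sd=lambda i:c(i[205:280,210:310])
cv2.imwrite('pics/fin.png',np.vstack([np.hstack([tp(t0),tp(f)]),np.hstack([sd(e0),sd(e)])]))
E
```

```text
17.93 tcp [ 0.3519 -0.3984  0.3903] pen [ 0.4259 -0.1893] yaw -1.581 F [ 0.2 -0.2  0.2] g -0.003 j6 0.63
```

Viewer limit reached, so I'll check numerically by comparing the gate and latch region with the initial pictures.

```bash
python3 - <<'E'
from h import *
for n,a0,b0 in(('side','side0.png','s6.png'),('top','top0.png','t3.png')):
    d=ld(a0);g0,g1=[cv2.cvtColor(ld(x)['frame'],cv2.COLOR_RGB2GRAY) for x in(a0,b0)]
    pts={'ball':(-.013,-.105,.049),'bar':(-.013,-.06,.049),'thumb':(-.029,.005,.052),'edge':(0,-.05,.06),'vial_a':(.228,-.106,.06),'vial_b':(.225,.121,.06)}
    for k,(x,y,z) in pts.items():
        u,v=proj(d,[*w(x,y),z]).round().astype(int); h=6
        t=g0[v-h:v+h+1,u-h:u+h+1]; S=g1[v-h-4:v+h+5,u-h-4:u+h+5]
        r=cv2.matchTemplate(S,t,cv2.TM_CCOEFF_NORMED); _,m,_,l=cv2.minMaxLoc(r)
        print(n,k,(u,v),'shift',(l[0]-4,l[1]-4),'ncc',round(m,2),'absdiff',round(cv2.absdiff(t,g1[v-h:v+h+1,u-h:u+h+1]).mean(),1))
    D=cv2.absdiff(g0,g1)>40; D=cv2.morphologyEx(D.astype(np.uint8),2,np.ones((3,3)))
    _,_,s,c=cv2.connectedComponentsWithStats(D); print([(tuple(c[i].round().astype(int)),int(s[i,4])) for i in range(1,len(s)) if s[i,4]>15])
d=ld('t3.png');g=cv2.cvtColor(d['frame'],cv2.COLOR_RGB2GRAY)
u,v=proj(d,[*w(.171,-.021),.013]);print('dish px',u,v,g[int(v)-3:int(v)+3,int(u)-3:int(u)+3].mean())
E
```

```text
side ball (np.int64(227), np.int64(234)) shift (0, -1) ncc 0.14 absdiff 47.0
side bar (np.int64(244), np.int64(231)) shift (-4, 2) ncc -0.04 absdiff 45.9
side thumb (np.int64(268), np.int64(221)) shift (2, 3) ncc 0.05 absdiff 72.6
side edge (np.int64(250), np.int64(230)) shift (-3, -2) ncc 0.04 absdiff 55.0
side vial_a (np.int64(253), np.int64(310)) shift (3, -4) ncc 0.34 absdiff 30.2
side vial_b (np.int64(355), np.int64(287)) shift (0, 0) ncc 0.99 absdiff 20.5
[((np.int64(67), np.int64(5)), 158), ((np.int64(13), np.int64(5)), 22), ((np.int64(7), np.int64(26)), 19), ((np.int64(9), np.int64(36)), 43), ((np.int64(154), np.int64(121)), 267), ((np.int64(185), np.int64(123)), 129), ((np.int64(184), np.int64(131)), 40), ((np.int64(219), np.int64(162)), 1811), ((np.int64(225), np.int64(136)), 23), ((np.int64(167), np.int64(162)), 754), ((np.int64(36), np.int64(178)), 169), ((np.int64(218), np.int64(271)), 7963), ((np.int64(277), np.int64(184)), 29), ((np.int64(280), np.int64(215)), 1000), ((np.int64(260), np.int64(237)), 373), ((np.int64(99), np.int64(289)), 383), ((np.int64(7), np.int64(32
[... 285 characters left out ...]
 0) ncc 1.0 absdiff 0.8
top thumb (np.int64(291), np.int64(202)) shift (0, 0) ncc 0.99 absdiff 0.8
top edge (np.int64(301), np.int64(221)) shift (0, 0) ncc 1.0 absdiff 0.8
top vial_a (np.int64(384), np.int64(244)) shift (0, 0) ncc 1.0 absdiff 1.5
top vial_b (np.int64(382), np.int64(163)) shift (0, 0) ncc 1.0 absdiff 1.4
[((np.int64(359), np.int64(215)), 313), ((np.int64(225), np.int64(234)), 326), ((np.int64(496), np.int64(271)), 1692), ((np.int64(433), np.int64(282)), 907), ((np.int64(507), np.int64(310)), 96), ((np.int64(500), np.int64(341)), 647), ((np.int64(334), np.int64(360)), 1335), ((np.int64(267), np.int64(372)), 671)]
dish px 358.93041686473333 214.49923644967478 220.38888888888889
```

In the top view the ball, bar, plate, gate and vials match the starting picture. The only changes are the dish and the arm. The side view was blocked by the arm. Handing in.

```bash
python3 -c "
from workcell import manip; print(manip.finish_job())"
```

```text
the job is handed in; nothing more can be done
None
```

The job is done and handed in at about 18 s of the 67 s allowed. I pressed the thumb plate and pushed the gate open to about 1.6 rad. Then I gripped the middle-sized dish and slid it along the bench to pen (171, -21) mm, 192 mm from the hinge. Last, I pushed the gate shut from inside; it met a firm stop at 18.5 N, and I drew the arm clear.

**Last checks:**
- **Top view:** ball, bar, thumb plate and gate match the starting picture (0 px shift, correlation 0.99 or better). The gate is shut and the bar level in its catch.
- **Other things:** both vials, and everything else in the top view, are unchanged apart from the dish and the arm.
- **Side view:** the same comparison was no use at the latch and the black-capped vial, because the arm blocked that camera. The light-capped vial showed no shift.
- **Final picture:** I did not look at it by eye because the viewer limit was reached, so the latched state rests on the top-view comparison and the push force.

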